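Find the tube rotator wheel with the worn bearing and mark it

TASK

One of the three wheels of the tube rotator has a worn bearing: feel for it by rocking the wheels gently by the top of the rim, across the axle, pushing away from the robot and then pulling toward it; a sound bearing feels springy at once, so do not force it (8 N at the rim is plenty, well over 10 N does harm), while the worn one gives several millimetres each way before it meets its stop. Rock the worn wheel fully, first away and then toward the robot, until its orange telltale pin pops out at the back of its housing, then take the red peg out of the wooden holder, set it fully down in the socket hole in front of that wheel and let go. Leave everything else on the bench where it is.

Things in the scene. Friction and masses are not known exactly. Their poses are not given: they have to be found in the camera images.
- stand: Three-wheel tube rotator, fixed: white base plate 180 (x) x 470 (y) x 12 mm with three upright wheels in a row along its y, 155 mm apart, axles along its x. Behind each wheel a grey bearing housing 60 mm wide, 30 to 100 mm behind the wheel plane, top 135 mm above the table. In front a metal bar with a socket hole per wheel. Origin: on the table under the middle wheel; x to the back, away from the robot.
- hub_a (a point): Centre of wheel a (stand +y end) on the axle, 125 mm above the table; fixed. White disc 6 mm thick with a round blue rim, a bead 14 mm thick, outer diameter 140 mm: rim top at 195 mm, middle of the bead there at 188 mm. The wheel plane is upright, across stand x. It also spins freely, no matter. A tight pinch hinders rocking: hold loosely or push from one side.
- rock_a (a joint): Play of wheel a in its bearing: lean of the hub, rad, about the line through the wheel centre along stand y. Positive: rim top leans away from the robot (stand +x). Starts at 0. A sound bearing gives less than 0.02; the worn one about 0.14 (9 mm at the rim top) each way, resisting with 1 N at first and 6 N at the end, then meets a stop.
- strain_a (a joint): Twist of the springy bush between wheel a and its bearing, rad, same line and sign as the play and added to it; 15 N m/rad, so 10 N across the rim top gives 0.042 or 2.7 mm there; 0 unloaded. Beyond 0.055 either way (about 13 N) the bearing is damaged.
- tell_a (a joint): How far the orange telltale pin of wheel a has been pushed out at the back (stand +x) of its housing, 40 mm above the table, m. 0 at the start; comes out 3 to 9 mm when the rim top is rocked more than about 0.1 rad toward the robot through the play, and stays out.
- socket_a (a point): Centre of the mouth of wheel a's socket hole, in the metal bar (44 mm deep, 400 mm long, top at 47 mm) 50 mm in front of the wheel plane, 47 mm above the table. The hole is upright, 19 mm wide, chamfered 3 mm, 33 mm deep.
- hub_b (a point): Centre of wheel b (middle) on the axle, 125 mm above the table; fixed. White disc 6 mm thick with a round blue rim, a bead 14 mm thick, outer diameter 140 mm: rim top at 195 mm, middle of the bead there at 188 mm. The wheel plane is upright, across stand x. It also spins freely, no matter. A tight pinch hinders rocking: hold loosely or push from one side.
- rock_b (a joint): Play of wheel b in its bearing: lean of the hub, rad, about the line through the wheel centre along stand y. Positive: rim top leans away from the robot (stand +x). Starts at 0. A sound bearing gives less than 0.02; the worn one about 0.14 (9 mm at the rim top) each way, resisting with 1 N at first and 6 N at the end, then meets a stop.
- strain_b (a joint): Twist of the springy bush between wheel b and its bearing, rad, same line and sign as the play and added to it; 15 N m/rad, so 10 N across the rim top gives 0.042 or 2.7 mm there; 0 unloaded. Beyond 0.055 either way (about 13 N) the bearing is damaged.
- tell_b (a joint): How far the orange telltale pin of wheel b has been pushed out at the back (stand +x) of its housing, 40 mm above the table, m. 0 at the start; comes out 3 to 9 mm when the rim top is rocked more than about 0.1 rad toward the robot through the play, and stays out.
- socket_b (a point): Centre of the mouth of wheel b's socket hole, in the metal bar (44 mm deep, 400 mm long, top at 47 mm) 50 mm in front of the wheel plane, 47 mm above the table. The hole is upright, 19 mm wide, chamfered 3 mm, 33 mm deep.
- hub_c (a point): Centre of wheel c (stand -y end) on the axle, 125 mm above the table; fixed. White disc 6 mm thick with a round blue rim, a bead 14 mm thick, outer diameter 140 mm: rim top at 195 mm, middle of the bead there at 188 mm. The wheel plane is upright, across stand x. It also spins freely, no matter. A tight pinch hinders rocking: hold loosely or push from one side.
- rock_c (a joint): Play of wheel c in its bearing: lean of the hub, rad, about the line through the wheel centre along stand y. Positive: rim top leans away from the robot (stand +x). Starts at 0. A sound bearing gives less than 0.02; the worn one about 0.14 (9 mm at the rim top) each way, resisting with 1 N at first and 6 N at the end, then meets a stop.
- strain_c (a joint): Twist of the springy bush between wheel c and its bearing, rad, same line and sign as the play and added to it; 15 N m/rad, so 10 N across the rim top gives 0.042 or 2.7 mm there; 0 unloaded. Beyond 0.055 either way (about 13 N) the bearing is damaged.
- tell_c (a joint): How far the orange telltale pin of wheel c has been pushed out at the back (stand +x) of its housing, 40 mm above the table, m. 0 at the start; comes out 3 to 9 mm when the rim top is rocked more than about 0.1 rad toward the robot through the play, and stays out.
- socket_c (a point): Centre of the mouth of wheel c's socket hole, in the metal bar (44 mm deep, 400 mm long, top at 47 mm) 50 mm in front of the wheel plane, 47 mm above the table. The hole is upright, 19 mm wide, chamfered 3 mm, 33 mm deep.
- holder: Wooden block fixed to the table, 120 mm (its x) x 50 mm (its y) x 40 mm high, with two holes 19 mm wide and 32 mm deep, 32 mm either side of its centre along its x; the red peg stands in the -x one, the blue in the +x one. Origin: centre of its underside.
- red_peg: Red marker peg, 120 mm long, 40 g: a round rod 16 mm thick whose top 40 mm is a square grip 20 x 20 mm with its sides along the peg's x and y. Stands upright in the holder with its foot 8 mm above the table. Origin: centre of its foot, z up along the rod.
- blue_peg: Bystander: blue marker peg, same size as the red one, standing in the other hole of the wooden holder; leave it there. Origin: centre of its underside.
- beaker: Bystander: glass beaker, 70 mm wide, 90 mm tall. Origin: centre of its underside.
- petri_2: Bystander: glass dish 90 mm wide, 14 mm high, on the table. Origin: centre of its underside.
- strip_box: Bystander: flat white plastic box 50 x 75 x 12 mm. Origin: centre of its underside.
- jar: Bystander: amber jar 60 mm wide, 100 mm tall. Origin: centre of its underside.
Things that resemble listed ones, but are neither listed nor needed, are in the scene too. Leave any purple or turquoise look-alike of the red_peg alone.

How it is judged:
On the way, in this order (a step that is already met when the one before it is completed fails the run):
1. the worn wheel is rocked away from the robot through its play (more than 0.1 rad) (value of joint any of rock_a, rock_b, rock_c above 0.1 rad), for 0.1 s.
2. then it is rocked toward the robot through its play (more than 0.1 rad) (value of joint any of rock_a, rock_b, rock_c below -0.1 rad), for 0.1 s.
At the end, for the whole second after the job is handed in: The red peg stands upright (within 0.15 rad) and at rest in the socket hole of the wheel whose telltale pin is out by more than 3 mm: its foot within 6 mm of the hole's centre line and less than 24 mm above the table (fully down is 14 mm) (((value of joint tell_a above 0.003 m and horizontal distance between red_peg and socket_a below 0.006 m) or (value of joint tell_b above 0.003 m and horizontal distance between red_peg and socket_b below 0.006 m) or (value of joint tell_c above 0.003 m and horizontal distance between red_peg and socket_c below 0.006 m)) and height (world z) of red_peg below 0.024 m and angle between red_peg's own z axis and vertical below 0.15 rad and linear speed of red_peg below 0.02 m/s); the robot touches nothing.
It fails at once if a wheel is pushed so hard across its axle that its bush twists more than 0.055 rad (about 13 N at the top of the rim) (value of joint any of strain_a, strain_b, strain_c above 0.055 rad or value of joint any of strain_a, strain_b, strain_c below -0.055 rad).
It fails at once if a bystander is moved more than 25 mm or tipped over (distance of any of blue_peg, beaker, petri_2, strip_box, jar from where it was at the start of the episode above 0.025 m or angle between any of beaker, jar, blue_peg's own z axis and vertical above 0.5 rad).
It also fails if it takes over 70 s, if anything falls off the work surface, if the arm or the gripper's body presses on something with over 40 N, if the wrist force passes 120 N, or if a joint passes its speed limit or range.

ROBOT

A 7-joint arm with a two-finger parallel gripper is mounted at the origin on the work surface. World frame = base frame: x ahead of the robot, y to its left, z up, the work surface at z = 0. Lengths are in m, angles in rad, forces in N, time in s.
With the tool pointing down it reaches from about 0.425 to 0.95 m from the base axis. Payload 4.7 kg.
Tool frame: the origin (TCP) lies on the centre line of the jaws, within the pads' length; the fingertips stand robot.nose_length ahead of it and the grasp point (between the pads) lies 8 mm behind it (robot.nose_length is the distance from the TCP to the fingertips, in m); z points along the fingers, x is the direction in which the jaws open and shut, and the axes are right-handed (so a half turn about z gives the same grasp; the last joint's range is limited). The gripper opens to 85 mm and grips with 20 to 120 N. Pads are 22 mm wide; open, the fingers measure 114 mm over their backs; the gripper's body (76 mm by 85 mm) begins 54 mm behind the grasp point. The pads swing forward as they close: fully open they stand 13 mm farther back than shut.
Start: joints at [-0.029, 0.469, -0.049, 1.532, 0.024, 1.141, -0.082], TCP at [0.675, 0, 0.242] pointing down, gripper open.
Joint ranges: [-2.59, 2.59], [-0.33, 1.99], [-1.39, 1.29], [0.1, 2.45], [-1.04, 4.18], [0.21, 1.99], [-2.66, 2.66]. Speed limits (rad/s): [2.57, 2.57, 3.14, 3.14, 3.14, 3.14, 3.14].

INTERFACE

Orientations are given as [roll, pitch, yaw] about the fixed x, y, z axes, in that order (R = Rz(yaw) Ry(pitch) Rx(roll)).
In Python, from plant import robot gives the robot as it stands. Calls block until the motion is done:
- robot.goto(position, orientation): joint-space move of the TCP to a pose.
- robot.move_straight(position, vel=0.15, attitude=None, contact_N=None): straight line of the TCP; attitude=None keeps the orientation; vel is the mean speed in m/s. With contact_N (N) it stops when the force on the tool has changed by that much, and returns True; else False.
- robot.move_joints(angles): joint-space move.
- robot.grip(opening, strength=None): opening from 0.0 (shut) to 1.0 (fully open); strength is the grip in N (None keeps the last); returns when the fingers have stopped.
- robot.sleep(seconds).
- robot.inverse_kinematics(position, orientation): joint angles nearest the present ones, or None.
- robot.sense(): the state.
- robot.grab_frame(name): name is "scene" or "side" or "wrist"; returns a dict with "image" (480x640x3 uint8, red, green, blue), "range_z" (480x640 float32, m along the optical axis (not along the pixel's ray), 0 where there is no reading), "fx", "fy", "cx", "cy" (pixels), "dist_coeffs" ([k1, k2, p1, p2, k3] as OpenCV has them; the pictures are not rectified), "R" (3x3) and "t" (3): a world point X has camera coordinates R X + t. Camera axes: x right, y down, z forward; pixel columns grow to the right and rows downward; lengths in m; the calibration is good to about 2 mm. A picture is of the moment at which its call begins.
A pose or a line that the arm cannot do raises robot.IKError and nothing moves.
- robot.close_job(): hands the job in, once; it reports no verdict.
The state is a dict: "t": time; "joint_pos": joint angles; "joint_velocities": joint speeds; "effort": joint torques, N m; "tcp_pos": TCP position; "tcp_rot": TCP orientation; "wrist_force": force on the tool from outside, world axes, zero at the start; "torque": the same for the moment, N m; "opening": opening from 0.0 (shut) to 1.0 (fully open).
Only numpy, scipy, OpenCV 4.12 (cv2) and the standard library are available. Lean on these libraries where they do the work, as an engineer would, in place of code of your own. Each camera call takes 0.05 s, during which the arm holds its last target. There are 200 camera calls.

## Working session

There is one attempt and no reset: what is moved stays moved. The work goes in short steps, each a Python script; the robot and the scene stay as the last script left them, time stands still between calls to the robot, and variables do not carry over. Pictures are saved under pics/ and viewed, about 8 in all and at most 12, crops included, and the job is handed in when it is done.

```bash
mkdir -p pics; ls; cat > h.py <<'E'
import numpy as np, cv2
from plant import robot
def snap(cam,name=None):
    f=robot.grab_frame(cam)
    if name: cv2.imwrite('pics/'+name+'.png',f['image'][:,:,::-1])
    return f
def K(f): return np.array([[f['fx'],0,f['cx']],[0,f['fy'],f['cy']],[0,0,1.]])
def ray(f,uv):
    n=cv2.undistortPoints(np.array(uv,float).reshape(-1,1,2),K(f),np.array(f['dist_coeffs'])).reshape(-1,2)
    R=np.array(f['R']);t=np.array(f['t'])
    return -R.T@t, np.c_[n,np.ones(len(n))]@R
def onplane(f,uv,z):
    c,d=ray(f,uv); return c+d*((z-c[2])/d[:,2])[:,None]
def depthpt(f,uv):
    c,d=ray(f,uv); u=np.round(np.array(uv)).astype(int).reshape(-1,2)
    return c+d*f['range_z'][u[:,1],u[:,0]][:,None]
def proj(f,P):
    R=np.array(f['R']);return cv2.projectPoints(np.array(P,float).reshape(-1,1,3),cv2.Rodrigues(R)[0],np.array(f['t'],float),K(f),np.array(f['dist_coeffs']))[0].reshape(-1,2)
E
python3 - <<'E'
from h import *
for c in('scene','side'):
    f=snap(c,c+'0'); print(c,-np.array(f['R']).T@f['t'],np.array(f['R'])[2])
s=robot.sense();print(robot.nose_length,s['tcp_rot'],s['wrist_force'],s['opening'],s['t'])
E
```

```text
pics
scene [1.1429821  0.32258637 1.13585234] [-0.46861376 -0.24592112 -0.84848332]
side [-0.07586694  0.78885219  0.81196316] [ 0.5207546  -0.64168963 -0.5630711 ]
0.011 [3.14152832e+00 1.72869057e-03 7.81543182e-05] [-0.49210048 -0.34177487 -0.14563081] 0.9999646509634157 0.1
```

View pics/scene0.png

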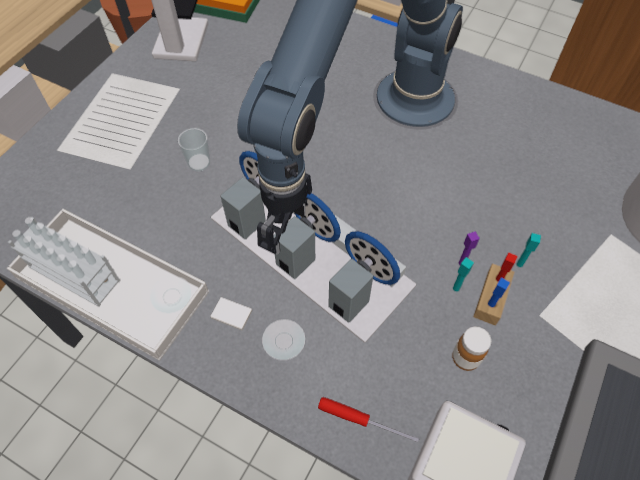

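View pics/side0.png

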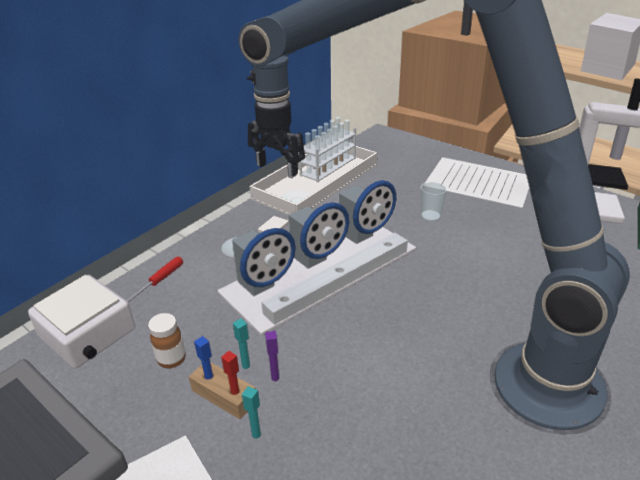

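Scene view: the wheels run from (372,256) through (318,215) to about (250,170), with the middle one partly hidden. In the side view they are at (267,257), (325,230) and (375,207), with socket holes at about (285,298), (340,269) and (391,243).

What could be taken for the red peg:
- the red peg in the holder: scene (507,262), side (231,362)
- the red screwdriver handle: scene (345,411)
- the purple peg: scene (470,245)
- the turquoise pegs: scene (530,248) and (463,270)
- the blue peg: scene (499,290)

I choose the red one standing in the wooden block.

```bash
python3 - <<'E'
from h import *
f=snap('side'); g=snap('scene')
hs=cv2.cvtColor(f['image'],cv2.COLOR_RGB2HSV)
blue=cv2.inRange(hs,(100,120,60),(125,255,255))
for (u,v) in[(267,257),(325,230),(375,207)]:
    m=np.zeros_like(blue);cv2.ellipse(m,(u,v),(32,38),0,0,360,255,-1);m&=blue
    ys,xs=np.nonzero(m);P=depthpt(f,np.c_[xs,ys]);ok=(f['range_z'][ys,xs]>0)&(P[:,2]>.05)&(P[:,2]<.205);P=P[ok]
    # plane-ish line in xy, robust
    l=cv2.fitLine(P[:,:2].astype(np.float32),cv2.DIST_HUBER,0,.001,.001).ravel()
    e=cv2.fitEllipse(cv2.convexHull(np.c_[xs,ys][ok].astype(np.int32)))
    print('wheel',e[0],onplane(f,[e[0]],.125),'line dir',l, 'z',np.percentile(P[:,2],[1,99]),'y',np.percentile(P[:,1],[1,99]),P.mean(0))
gr=cv2.cvtColor(f['image'],cv2.COLOR_RGB2GRAY)
for (u,v) in[(285,298),(340,269),(391,243)]:
    w=gr[v-7:v+8,u-8:u+9]; T=(int(w.min())+int(np.median(w)))//2
    m=(w<T).astype(np.uint8);n,lab,st,c=cv2.connectedComponentsWithStats(m)
    i=1+np.argmax(st[1:,4]); p=c[i]+[u-8,v-7]; print('sock',p,st[i],onplane(f,[p],.047))
for nm,F,(u,v) in(('side',f,(231,362)),('scene',g,(507,262))):
    h=cv2.cvtColor(F['image'],cv2.COLOR_RGB2HSV)
    r=cv2.inRange(h,(0,150,60),(8,255,255))|cv2.inRange(h,(172,150,60),(180,255,255))
    m=np.zeros_like(r);m[v-40:v+40,u-30:u+30]=255;m&=r
    ys,xs=np.nonzero(m);P=depthpt(F,np.c_[xs,ys]);top=P[P[:,2]>.122]
    print(nm,'red',len(xs),P[:,2].max(),'top mean',top.mean(0),len(top))
    w=cv2.inRange(h,(8,70,90),(20,200,255));m=np.zeros_like(w);m[v-60:v+90,u-70:u+70]=255;m&=w
    ys,xs=np.nonzero(m);P=depthpt(F,np.c_[xs,ys]);top=P[(P[:,2]>.036)&(P[:,2]<.044)]
    print('holder',len(top),cv2.minAreaRect(top[:,:2].astype(np.float32)*1000))
def crop(F,x,y,s,k): return cv2.resize(F['image'][y:y+s,x:x+s],(k,k),interpolation=cv2.INTER_CUBIC)
cv2.imwrite('pics/holder1.png',np.hstack([crop(f,170,300,120,390),crop(g,440,210,120,390)])[:,:,::-1])
E
```

```text
wheel (267.2047424316406, 256.911865234375) [[0.58859689 0.13768156 0.125     ]] line dir [0.23092486 0.97297156 0.5854789  0.16090113] z [0.06386662 0.19361654] y [0.07830688 0.20627667] [0.58287012 0.14972688 0.13992769]
wheel (327.8741455078125, 229.52978515625) [[ 0.54838946 -0.02080739  0.125     ]] line dir [ 0.22428855  0.97452277  0.54416806 -0.01794104] z [0.06356814 0.19385213] y [-0.09954748  0.05580071] [ 0.54749236 -0.00522177  0.13811869]
wheel (369.39569091796875, 207.3707733154297) [[ 0.52600926 -0.15573577  0.125     ]] line dir [ 0.23018642  0.97314656  0.5167317  -0.13556145] z [0.06549806 0.19454722] y [-0.22118332 -0.05936614] [ 0.51661093 -0.13849126  0.14013818]
sock [283.75   298.5625] [ 3  6  9  4 32] [[0.53536294 0.15223223 0.047     ]]
sock [338.76666667 269.56666667] [ 3  6  9  4 30] [[0.50092787 0.00198703 0.047     ]]
sock [395.60526316 248.31578947] [ 6  9 11  6 38] [[ 0.44061013 -0.14490315  0.047     ]]
side red 440 0.8119631598079154 top mean [0.42964111 0.40275439 0.15015906] 118
holder 948 ((480.3835754394531, 390.4056701660156), (120.6881332397461, 52.11287307739258), 5.163295269012451)
scene red 242 0.1325787013946127 top mean [0.45282966 0.38932556 0.12721822] 82
holder 712 ((483.13653564453125, 391.7882080078125), (121.49187469482422, 48.58462142944336), 4.300029277801514)
```

View pics/holder1.png

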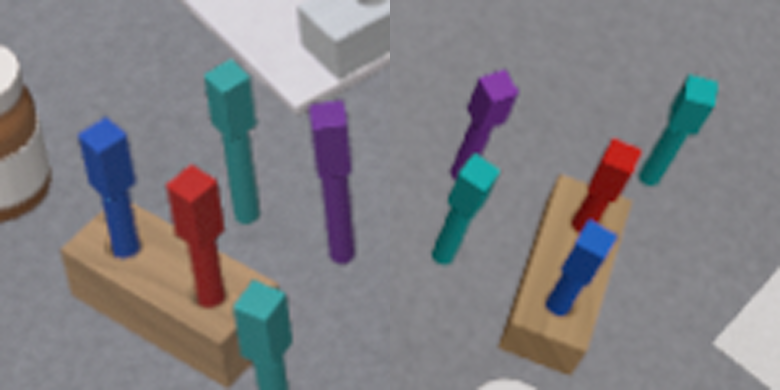

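The close crop shows the red square-headed peg in the block's near (−x) hole, at crop (205,235) on the left and (610,185) on the right. The blue peg is behind it, and the turquoise and purple look-alikes stand outside the block. Both views agree on the holder: (0.482, 0.391), 121 x 50 mm. Sockets a and b are 154 mm apart, which is right. The socket c blob is wrong, so I derive c from a and b. Now I'll feel wheel b.

```bash
cat >> h.py <<'E'
YAW=-0.2285; SX=np.array([np.cos(YAW),np.sin(YAW),0]); SY=np.array([-np.sin(YAW),np.cos(YAW),0])
SB=np.array([.501,.0015,0]); SOCK={'a':SB+.155*SY,'b':SB,'c':SB-.155*SY}
HUB={k:v+.05*SX for k,v in SOCK.items()}
def fx(): return float(np.array(robot.sense()['wrist_force'])@SX)
def push(sgn,F,dmax,step=.0007,free=None):
    """step along sgn*SX until the resisting force reaches F; returns list (offset mm, N)"""
    s=robot.sense(); p0=np.array(s['tcp_pos']); f0=fx(); log=[]; d=0
    while d<dmax:
        d+=step; robot.move_straight(p0+sgn*d*SX,vel=.01,contact_N=6)
        f=-(fx()-f0)*sgn; q=(np.array(robot.sense()['tcp_pos'])-p0)@SX*sgn
        log.append((round(q*1e3,1),round(f,1)))
        if f>F: break
        if free and f<.5 and q>free: break
    return log
E
python3 - <<'E'
from h import *
robot.grip(.35)
w='b';h=HUB[w]
robot.goto([h[0],h[1],.235],[np.pi,0,YAW])
f0=fx(); hit=robot.move_straight([h[0],h[1],.184],vel=.08,contact_N=4)
s=robot.sense();print(hit,s['tcp_pos'],s['opening'],s['t'],f0,fx())
l=push(+1,5.5,.022);print(l)
print(robot.sense()['t'],robot.sense()['tcp_pos'])
snap('side','b1')
E
```

```text
False [ 0.55013487 -0.00980222  0.1842229 ] 0.34952385246724915 2.125 -0.09296645873839124 -0.33168151513584815
[(np.float64(1.0), 0.4), (np.float64(1.5), -0.5), (np.float64(2.1), -0.8), (np.float64(2.8), 0.3), (np.float64(3.5), -0.5), (np.float64(4.3), -1.0), (np.float64(4.9), 0.0), (np.float64(5.6), -0.8), (np.float64(6.3), -0.5), (np.float64(7.0), 0.2), (np.float64(7.7), -1.0), (np.float64(8.3), -0.3), (np.float64(8.9), 1.1), (np.float64(9.4), 2.0), (np.float64(10.0), 2.6), (np.float64(10.5), 4.4), (np.float64(10.9), 7.6)]
6.3917 [ 0.56075803 -0.01222618  0.18419635]
```

Wheel b makes contact at about 8.5 mm and reaches 7.6 N within 2.4 mm, so it is springy and sound. Next is c, then a if needed.

```bash
python3 - <<'E'
from h import *
def up():
    p=robot.sense()['tcp_pos']; robot.move_straight([p[0],p[1],.235],vel=.15)
robot.move_straight(np.array(robot.sense()['tcp_pos'])-.010*SX,vel=.05); up()
for w in 'ca':
    h=HUB[w]
    robot.goto([h[0],h[1],.235],[np.pi,0,YAW])
    print(w,robot.move_straight([h[0],h[1],.184],vel=.08,contact_N=4))
    robot.sleep(.1); f0=fx()
    print('early',robot.move_straight(h+[0,0,.184]+.005*SX,vel=.03,contact_N=3),fx()-f0)
    l=push(+1,5.,.020); print([(float(a),b) for a,b in l])
    c=[a for a,b in l if b<1.2] or [0]
    play=l[-1][0]-c[-1]; print('play',play,robot.sense()['t'])
    if play>5: print('worn',w);break
    robot.move_straight(np.array(robot.sense()['tcp_pos'])-.010*SX,vel=.05); up()
print(robot.sense()['tcp_pos'])
E
```

```text
c False
early False 0.5688250927927231
[(0.7, 0.9), (1.4, 0.7), (2.1, 0.1), (2.8, 0.7), (3.5, 0.2), (4.0, 0.9), (4.6, 3.1), (5.1, 3.8), (5.7, 5.5)]
play 1.7000000000000002 11.425
a False
early False 0.24046929305566833
[(0.7, 0.3), (1.4, -0.3), (2.1, -0.1), (2.8, 0.4), (3.3, 1.4), (4.0, 2.3), (4.8, 2.4), (5.5, 1.8), (6.2, 3.4), (6.9, 3.2), (7.6, 3.2), (8.3, 3.7), (9.0, 4.0), (9.7, 4.0), (10.4, 4.2), (11.1, 4.6), (11.8, 5.3)]
play 9.0 18.9167
worn a
[0.60158096 0.13726603 0.18420218]
```

Wheel a gives about 9 mm under 1 to 5 N, so it is the worn one. I'll finish the away rock, then pull toward the robot.

```bash
python3 - <<'E'
from h import *
pr=lambda l:print([(float(a),b) for a,b in l])
h=HUB['a']; off=lambda:round(float((np.array(robot.sense()['tcp_pos'])-h)@SX)*1e3,1)
l=push(+1,2.5,.0035);pr(l); robot.sleep(.3); print('away off',off())
snap('side','a_away')
robot.move_straight(h+[0,0,.184],vel=.05); robot.sleep(.1); f0=fx()
print('early',robot.move_straight(h+[0,0,.184]-.006*SX,vel=.03,contact_N=3.5),off(),fx()-f0)
l=push(-1,7.3,.018,.0008);pr(l);robot.sleep(.3);print('toward off',off(),robot.sense()['t'])
f=snap('side'); g=snap('scene')
cv2.imwrite('pics/rock.png',cv2.resize(np.hstack([f['image'][130:330,200:420],g['image'][140:340,200:420]]),(800,364))[:,:,::-1])
E
```

```text
[(0.5, 1.0), (1.1, 0.8), (1.7, 1.1), (2.1, 0.9), (2.5, 1.6)]
away off 19.7
early False -6.2 -0.001139748768274329
[(0.6, 1.3), (1.4, 1.7), (2.1, 1.8), (2.9, 2.3), (3.7, 2.6), (4.6, 2.8), (5.4, 3.2), (6.1, 5.3), (6.9, 6.0), (7.6, 5.8), (8.3, 5.0), (9.0, 5.4), (9.7, 5.6), (10.3, 6.9), (11.0, 7.0), (11.7, 7.6)]
toward off -17.9 25.8333
```

View pics/rock.png

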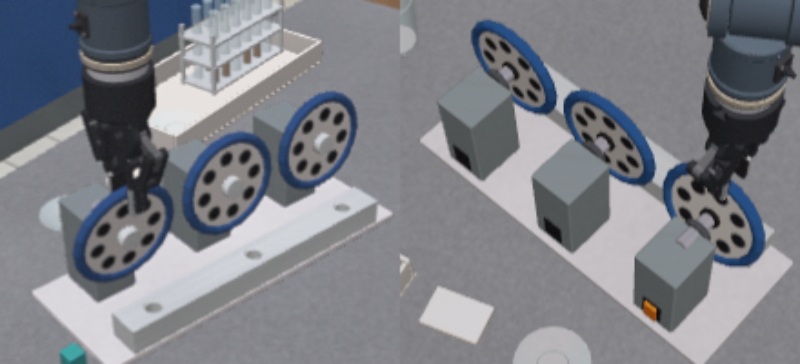

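The side view shows the gripper holding wheel a at (130,200). In the scene view, the orange telltale is out at the back of housing a, (650,310), and the other two are dark. Away was about 9.7 mm of play and toward about 9.5 mm. Next I go above the red peg, with the tool leaned toward the robot so the gripper body clears the wheel when placing.

```bash
cat >> h.py <<'E'
from scipy.spatial.transform import Rotation as Ro
def lean(yaw,tilt=.25,sgn=1):
    """jaws along sgn*y of the frame turned by yaw; gripper body leaning toward that frame's -x"""
    X=np.array([np.cos(yaw),np.sin(yaw),0]);Y=np.array([-np.sin(yaw),np.cos(yaw),0])
    z=np.sin(tilt)*X-np.array([0,0,np.cos(tilt)]); x=sgn*Y
    return Ro.from_matrix(np.c_[x,np.cross(z,x),z]).as_euler('xyz'), z
HY=.083
E
python3 - <<'E'
from h import *
h=HUB['a']
robot.move_straight(h+[0,0,.184],vel=.08); robot.move_straight(h+[0,0,.245],vel=.15)
g=snap('scene')
hs=cv2.cvtColor(g['image'],cv2.COLOR_RGB2HSV)
for nm,lo,hi in(('turq',(80,100,50),(95,255,255)),('purp',(130,80,40),(155,255,255)),('blue',(105,150,80),(120,255,255)),('red',(0,150,60),(8,255,255))):
    m=cv2.inRange(hs,lo,hi);m[:,:440]=0;m[:200]=0;m[320:]=0
    ys,xs=np.nonzero(m);P=depthpt(g,np.c_[xs,ys]);k=(P[:,2]>.105)&(P[:,2]<.14)
    n,lab,st,c=cv2.connectedComponentsWithStats(m)
    for i in range(1,n):
        if st[i,4]>40:
            q=P[(lab[ys,xs]==i)]; q=q[q[:,2]>q[:,2].max()-.006]; print(nm,q.mean(0).round(3))
p=np.array([.4505,.3885,.0])
for s in(1,-1):
    for yaw,pos in((HY,[p[0],p[1],.15]),(YAW,[*(SOCK['a'][:2]),.12])):
        o,z=lean(yaw,.25,s);j=robot.inverse_kinematics(pos,o);print(s,None if j is None else np.round(j,2))
E
```

```text
turq [0.376 0.419 0.119]
turq [0.502 0.316 0.121]
purp [1.143 0.323 1.136]
blue [0.516 0.394 0.129]
red [1.143 0.323 1.136]
1 [-0.52  0.4  -0.44  1.94  0.54  0.73  0.35]
1 [-0.19  0.36 -0.29  2.07  0.49  0.58  0.49]
-1 [-0.98  0.36  0.13  1.97  0.21  0.64 -2.5 ]
-1 [-0.68  0.35  0.29  2.1   0.1   0.51 -2.29]
```

```bash
python3 - <<'E'
from h import *
o,z=lean(HY)
robot.grip(.55)
robot.goto([.4505,.3885,.21],o)
f=snap('wrist'); s=robot.sense();print(s['t'],s['tcp_pos'])
pts=proj(f,[[.4505,.3885,.128],[.514,.394,.128]]);print(pts)
hs=cv2.cvtColor(f['image'],cv2.COLOR_RGB2HSV)
for nm,lo,hi in(('red',(0,150,60),(8,255,255)),('blue',(105,150,80),(120,255,255))):
    m=cv2.inRange(hs,lo,hi);n,lab,st,c=cv2.connectedComponentsWithStats(m);i=1+np.argmax(st[1:,4])
    ys,xs=np.nonzero(lab==i);P=depthpt(f,np.c_[xs,ys]);k=(f['range_z'][ys,xs]>0);P=P[k];t=P[P[:,2]>np.percentile(P[:,2],99)-.005]
    print(nm,c[i],st[i],t.mean(0),cv2.minAreaRect(t[:,:2].astype(np.float32)*1000))
cv2.imwrite('pics/wrist1.png',f['image'][:,:,::-1])
E
```

```text
28.3833 [0.4521567  0.38699582 0.21003385]
[[322.32478868 224.25828641]
 [322.90159602 321.61550874]]
red [324.05226131 196.92562814] [ 304  147   42   92 2985] [0.44680326 0.38898024 0.12823028] ((447.8980407714844, 389.0050354003906), (19.864503860473633, 20.98409652709961), 89.87140655517578)
blue [323.64792264 289.60315186] [ 305  238   39   95 2792] [0.50990496 0.39396993 0.12798506] ((511.3423767089844, 394.04876708984375), (19.890148162841797, 20.86874008178711), 83.99371337890625)
```

View pics/wrist1.png

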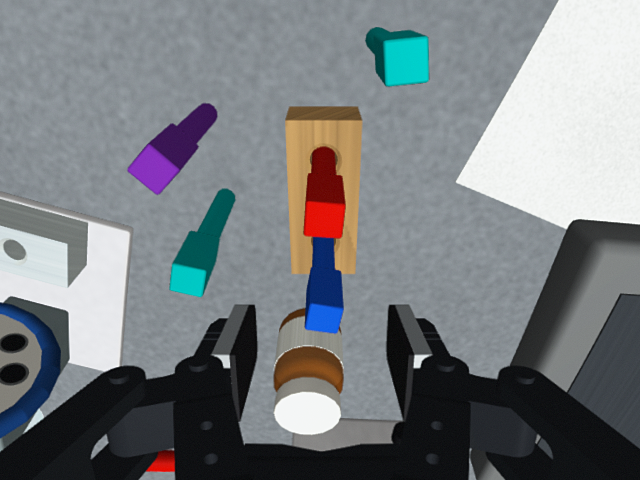

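The wrist view has the red head at (325,218), blue at (323,318) behind it, turquoise at (190,278) and (406,60), and purple at (155,170). The fingers straddle the free line. The measured peg top is (0.448, 0.389, 0.128), which matches. Grasp, lift and carry.

```bash
python3 - <<'E'
from h import *
o,z=lean(HY)
f=snap('wrist'); 
gr=cv2.cvtColor(f['image'],cv2.COLOR_RGB2GRAY); w=gr[238:264,2:32]; m=(w<110).astype(np.uint8)
n,lab,st,c=cv2.connectedComponentsWithStats(m)
for i in range(1,n):
    if st[i,4]>60: print('sock a',c[i]+[2,238],st[i],onplane(f,[c[i]+[2,238]],.047))
print('expected',SOCK['a'],proj(f,[SOCK['a']+[0,0,.047]]))
gp=np.array([.4485,.389,.112]); T=gp+.008*z
robot.move_straight(T+[0,0,.09],vel=.2)
print(robot.move_straight(T,vel=.1,contact_N=6))
robot.grip(0,strength=50); s=robot.sense();print(s['opening'],s['tcp_pos'],s['t'])
print(robot.move_straight(T+[0,0,.15],vel=.12)); 
o2,z2=lean(YAW); S=SOCK['a']
robot.goto(S+[0,0,.112+.15]+.008*z2,o2)
# foot to 75 mm above table
robot.move_straight(S+[0,0,.112-.008+.062]+.008*z2,vel=.12)
robot.sleep(.2)
s=robot.sense();print(s['opening'],s['tcp_pos'],s['t'])
a=snap('side');b=snap('scene');wf=snap('wrist','wr2')
cv2.imwrite('pics/hov.png',np.hstack([cv2.resize(a['image'][200:320,210:330],(400,400)),cv2.resize(wf['image'],(400,400))])[:,:,::-1])
for F,n in((a,'side'),(wf,'wrist')):
    h=cv2.cvtColor(F['image'],cv2.COLOR_RGB2HSV);m=cv2.inRange(h,(0,150,50),(8,255,255))|cv2.inRange(h,(172,150,50),(180,255,255))
    nn,lab,st,c=cv2.connectedComponentsWithStats(m)
    for i in range(1,nn):
        if st[i,4]>80: print(n,c[i],st[i])
    print('proj foot/socket/top',proj(F,[S+[0,0,.066],S+[0,0,.047],S+[0,0,.186]]))
E
```

```text
expected [0.5361101  0.15247113 0.        ] [[ 13.89973415 252.01075104]]
False
0.2242298187988316 [0.45078449 0.38940445 0.10502378] 30.0833
False
0.22839143913631774 [0.53848964 0.15216993 0.15908417] 33.625
side [282.22789116 267.50680272] [278 245   9  48 294]
side [165.83742331 270.09509202] [149 257  34  28 326]
proj foot/socket/top [[282.89984862 291.65880116]
 [283.41132999 298.48198106]
 [279.46794868 245.29144507]]
wrist [321.18968134 320.39235584] [  288   199    68   208 10544]
wrist [496.79435484 441.56451613] [483 433  25  22 248]
proj foot/socket/top [[319.83054766 213.20316828]
 [319.89901849 198.15382631]
 [319.01699304 399.37870502]]
```

View pics/hov.png

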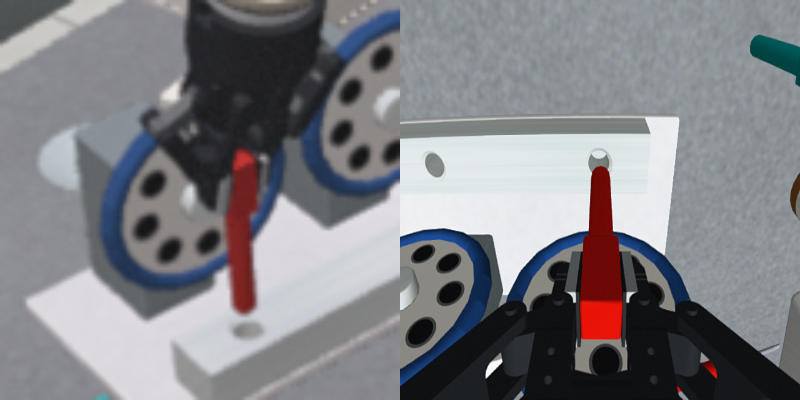

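Side view: the foot is at crop (245,305), right above hole a at (247,330). Wrist view: the foot at (200,168) in the right half is in line with the hole at (199,160). A quick numeric check of the foot edge against its predicted position, then lower with a force guard.

```bash
python3 - <<'E'
from h import *
f=snap('wrist');S=SOCK['a']
h=cv2.cvtColor(f['image'],cv2.COLOR_RGB2HSV);m=cv2.inRange(h,(0,150,50),(8,255,255))|cv2.inRange(h,(172,150,50),(180,255,255))
xs=[np.nonzero(m[r,250:400])[0]+250 for r in(202,206,212,220)]
print('foot rows',[(int(x.min()),int(x.max())) for x in xs if len(x)])
z=.061
print('pred far edge',proj(f,[S+[0,0,z]-.008*SX,S+[0,0,z]+.008*SY,S+[0,0,z]-.008*SY]).round(1).tolist())
print('hole pred far/l/r',proj(f,[S+[0,0,.047]-.0125*SX,S+[0,0,.047]+.0125*SY,S+[0,0,.047]-.0125*SY]).round(1).tolist())
c=f['image'][165:225,290:350]; cv2.imwrite('pics/hole.png',cv2.resize(c,(600,600),interpolation=cv2.INTER_CUBIC)[:,:,::-1])
E
```

```text
foot rows [(312, 329), (308, 333), (307, 334), (306, 335)]
pred far edge [[320.0, 195.5], [335.0, 209.3], [305.0, 209.3]]
hole pred far/l/r [[320.0, 177.5], [342.3, 198.4], [297.8, 198.4]]
```

View pics/hole.png

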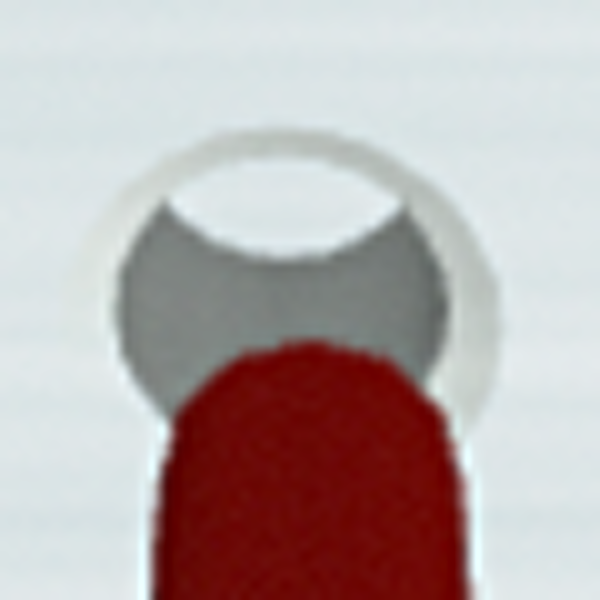

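The hole ellipse, centred near crop (285,330), shows the foot about 1 mm off in stand x and y. That is well inside the chamfer, so I correct by 1 mm each and lower.

```bash
python3 - <<'E'
from h import *
o2,z2=lean(YAW); S=SOCK['a']-.001*SX-.001*SY
f=lambda foot:S+[0,0,foot+.104]+.008*z2
print(robot.move_straight(f(.040),vel=.05,contact_N=6),robot.sense()['tcp_pos'][2]-.008*z2[2]-.104)
print(robot.move_straight(f(.0155),vel=.05,contact_N=6),robot.sense()['tcp_pos'][2]-.008*z2[2]-.104, robot.sense()['wrist_force'])
robot.grip(.55); robot.sleep(.3)
s=robot.sense();print(s['opening'],s['t'])
p=np.array(s['tcp_pos']); robot.move_straight(p-.13*z2,vel=.15)
robot.sleep(.2)
a=snap('side');b=snap('scene');w=snap('wrist')
cv2.imwrite('pics/done.png',np.hstack([cv2.resize(a['image'][190:330,210:350],(400,400)),cv2.resize(w['image'],(400,400))])[:,:,::-1])
h=cv2.cvtColor(w['image'],cv2.COLOR_RGB2HSV);m=cv2.inRange(h,(0,150,50),(8,255,255))
ys,xs=np.nonzero(m);P=depthpt(w,np.c_[xs,ys]);k=(np.linalg.norm(P[:,:2]-S[:2],axis=1)<.03);P=P[k];t=P[P[:,2]>np.percentile(P[:,2],99)-.005]
print('peg top',t.mean(0),'socket',SOCK['a'],robot.sense()['t'])
E
```

```text
False 0.039647605018489476
True 0.014791425930310034 [-0.47482515 -0.38872408  4.45368616]
0.5476947763927321 35.6333
peg top [0.53276056 0.15185465 0.13421428] socket [0.5361101  0.15247113 0.        ] 37.0
```

View pics/done.png

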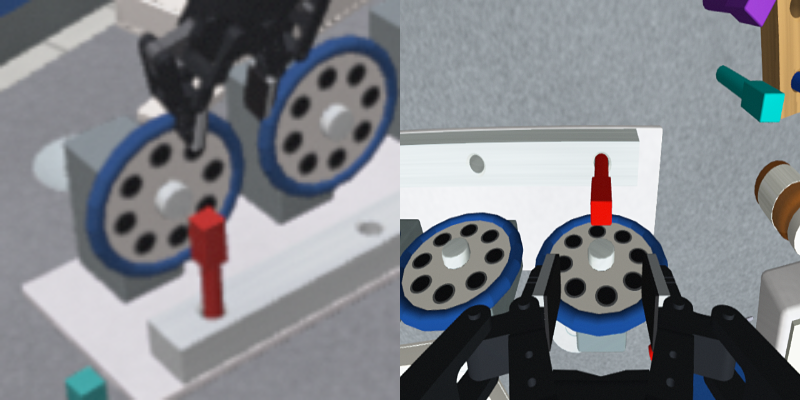

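The peg stands upright in hole a: side crop (210,260), wrist (600,190) in the right half. Its top is at 134 mm, so the foot is at 14 mm, fully down, and the gripper is clear.

```bash
python3 - <<'E'
from h import *
s=robot.sense();print(s['tcp_pos'],s['wrist_force']);robot.close_job()
E
```

```text
[0.50512695 0.15782295 0.23611736] [ 0.11149819  0.10375824 -0.53859237]
the job is handed in; nothing more can be done
```

The red peg is standing fully down in the socket hole in front of wheel a, the worn one. I handed the job in at about 37 s of the 70 s limit; it reports no verdict.

**Finding the worn wheel:** b and c were springy within about 2 mm, and the highest rim force I read was 7.6 N. Wheel a gave about 9.5 mm each way. I rocked it away and then toward the robot, and the camera showed its orange telltale out while the other two stayed in.

**Placing the peg:** After release the peg's top was at 134 mm, which puts the foot at the fully-down 14 mm. It stood upright within about 3 mm of the hole's centre line, and the gripper was clear with no load on the wrist.

**What disagreed or went unchecked:**
- **Socket c:** its first image detection was wrong, so I worked out c's position from sockets a and b.
- **Socket a:** before lowering, the close view showed the peg foot about 1 mm off the hole in both directions, and I corrected for it.
- **Bystanders:** I did not measure them again at the end. I never commanded the arm to touch any of them.

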